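Seat the tilting bin's pivot bar in its saddles

TASK

The tilting bin's hopper was left with its pivot bar lying on the front shoulders of the stand. Without lifting the bar off the stand, slide it back until it drops into the two notches, then press it down past the spring keepers until both ends rest fully home in the saddles and the bar is level. Bed it with a last firm push down of about 20 N, held for a moment, and never force it with more than 40 N; leave the hopper hanging upright and still, and do not disturb the scrap lying around.

Things in the scene. Friction and masses are not known exactly. Their poses are not given: they have to be found in the camera images.
- stand: Fixed grey steel stand of the tilting bin. Origin: centre of its underside; x from front (robot side) to rear, y left, z up. Base plate 190 x 170 x 8 mm with two upright cheek plates 12 mm thick, centred at y = +-60 mm, from x = -70 to +70 mm. Outside the cheeks (beyond y = +-66 mm) nothing stands above the base plate's bolts; spring barrels stick out 20 mm behind the cheeks.
- shoulder (a point): Point midway between the cheeks at the height of their shoulders: x = -20, y = 0, z = 128 mm in the stand's frame, axes as the stand's. Each cheek top is a level shoulder at height 128 mm from x = -64 to 19 mm, with a stop lip 9 mm high at its front end. At the start the bar lies across both shoulders, its axis at 137 mm, 38 to 60 mm in front of the saddles, up to 0.12 rad askew.
- saddle_left (a point): Where the bar's axis lies on the left cheek when fully home: x = 30, y = 60, z = 110 mm in the stand's frame, axes as the stand's. The notch here is 22 mm wide in x (19 to 41 mm), upright and open at the top, and ends below in a 90 degree V, the saddle, that centres the bar. Behind the notch the cheek rises as a horn 156 mm high, an upright face that stops the bar sliding too far.
- saddle_right (a point): The same point on the right cheek (y = -60 mm), with the same notch, V and horn.
- keeper_left (a joint): Left spring keeper, in metres: 0 sprung out, up to 0.009 pushed rearward into the horn. Its round nose, radius 6 mm, centre at height 122 mm, sticks 8 mm out of the horn into the notch. The hopper's weight does not pass it: the bar perches on it, axis about 131 mm high. About 4 to 9 N more downward push on that end makes it yield; the bar then snaps down onto the rigid saddle.
- keeper_right (a joint): Right spring keeper, the same in the right cheek. The two ends may be pressed home one after the other, each on the bar's free end outside its cheek.
- hopper: Loose grey sheet-steel hopper welded to its bright round pivot bar, together 0.6 to 1 kg. Origin: middle of the bar's axis; x to the rear, y along the bar to the left, z up through the mouth. The bar is 18 mm in diameter, 200 mm long, round-ended and oiled (slippery, friction about 0.25). Centre of mass about 28 mm below the bar: the hopper hangs upright by itself.
- mouth (a point): Centre of the hopper's open mouth, 25 mm above the bar's axis. Open trough 84 mm wide in y with 3 mm walls; mouth 150 mm long in x with 7 mm beads on its front and rear edges; ends slope in to a bottom 80 mm long, 65 mm below the bar's axis. The bar crosses the inside; in front of it a space 78 mm wide and 50 mm long is clear at bar height.
- bar_left (a point): Point on the bar's axis 60 mm left of its middle, the part that rests on the left cheek. Axes as the hopper's. The bar goes on 40 mm beyond this point, so some 34 mm of it stands free outside the cheek.
- bar_right (a point): The same, 60 mm right of the middle. On both sides a collar 28 mm in diameter sits on the bar from 42 to 50 mm off its middle, leaving 4 mm of side play between the cheeks.
- rotor: Cracked black carbon rotor disc lying flat, loose: 160 mm diameter, 10 mm thick, aluminium hub 48 mm in diameter and 18 mm high. Origin: centre of the underside. Leave alone.
- bracket: Bent aluminium bracket, loose: foot 80 x 40 x 5 mm (along x) with a leaning leg about 60 mm high at its +x end. Origin: centre of the foot's underside. Leave alone.
- spacer: Blue anodized spacer tube standing on end, loose: 60 mm outside, 44 mm inside diameter, 45 mm high. Origin: centre of the underside. Leave alone.
- slip_ring: Tarnished copper slip ring lying flat, loose: 80 mm outside, 56 mm inside diameter, 18 mm high. Origin: centre of the underside. Leave alone.
Mind the look-alikes: they are no part of the job. What is shaped like the hopper but blue is not meant.

How it is judged:
On the way:
1. with both ends of the bar home in the saddles, the bar is pushed down firmly, with more than 12 N, for 0.2 s (z of bar_left in the frame of saddle_left below 0.003 m and z of bar_right in the frame of saddle_right below 0.003 m and contact force between the fingers and hopper above 12 N), for 0.2 s.
At the end, for the whole second after the job is handed in: Both 60 mm points of the bar lie at their saddles' home points (height within 3 mm above and 4 mm below, 4 mm front to rear, 8 mm sideways), so the bar is level; the hopper hangs within 20 degrees of upright and is at rest (z of bar_left in the frame of saddle_left between -0.004 and 0.003 m and x of bar_left in the frame of saddle_left between -0.004 and 0.004 m and y of bar_left in the frame of saddle_left between -0.008 and 0.008 m and z of bar_right in the frame of saddle_right between -0.004 and 0.003 m and x of bar_right in the frame of saddle_right between -0.004 and 0.004 m and y of bar_right in the frame of saddle_right between -0.008 and 0.008 m and angle between hopper's own z axis and vertical below 0.35 rad and linear speed of hopper below 0.02 m/s and angular speed of hopper below 0.15 rad/s); the robot touches nothing.
It fails at once if the rotor disc, bracket, spacer or slip ring is pushed more than 20 mm from where it lay (distance of any of rotor, bracket, spacer, slip_ring from where it was at the start of the episode above 0.02 m).
It fails at once if an end of the pivot bar is lifted more than 25 mm above where it lies on the shoulders (z of any of bar_left, bar_right in the frame of stand above 0.162 m).
It fails at once if the hopper is tipped more than 45 degrees from upright (angle between hopper's own z axis and vertical above 0.79 rad).
It fails at once if the fingers force the hopper or its bar with more than 40 N (contact force between the fingers and hopper above 40 N).
It also fails if it takes over 54 s, if anything falls off the work surface, if the arm or the gripper's body presses on something with over 40 N, if the wrist force passes 120 N, or if a joint passes its speed limit or range.

ROBOT

A 6-joint arm with a two-finger parallel gripper is mounted at the origin on the work surface. World frame = base frame: x ahead of the robot, y to its left, z up, the work surface at z = 0. Lengths are in m, angles in rad, forces in N, time in s.
With the tool pointing down it reaches from about 0.3 to 0.775 m from the base axis. Payload 14.6 kg.
Tool frame: the origin (TCP) lies midway between the tips of the shut fingers; the grasp point (between the pads) lies 19 mm behind it (ctrl.grip_depth is the z of the grasp point in the tool frame, in m); z points along the fingers, y is the line along which they close (so a half turn about z gives the same grasp; the last joint's range is limited). The gripper opens to 94 mm and grips with 3 to 60 N. Pads are 16 mm wide; open, the fingers measure 119 mm over their backs; the gripper's body (75 mm by 177 mm) begins 78 mm behind the grasp point.
Start: joints at [-1.204, 0.3, 1.521, -0, 1.321, -0.067], TCP at [0.231, -0.499, 0.205] pointing down, gripper open.
Joint ranges: [-3.03, 3.03], [-0.79, 2.21], [0.23, 2.52], [-1.04, 4.18], [0, 3.07], [-2.55, 2.55]. Speed limits (rad/s): [2.22, 2.22, 2.57, 3.14, 3.14, 3.14].

INTERFACE

Orientations are given as [roll, pitch, yaw] about the fixed x, y, z axes, in that order (R = Rz(yaw) Ry(pitch) Rx(roll)).
In Python, from station import ctrl gives the robot as it stands. The module is installed in compiled form; this text tells all that it offers.
- The arm moves only by the tool carry_out, never from a script. Its argument "commands" is a list of rows, each a list of 3 entries, a list of its own where there are three numbers: the closure, from 0 (fully open) to 1 (shut), then the shift along the tool's x, y, z in mm, then the turn, a rotation vector about the tool's x, y, z in rad. In form: [[gripper, [tx, ty, tz], [wx, wy, wz]], ...]. A call has 1 to 10 rows; each row shifts and turns the commanded pose from where the row before left it, along the tool's axes as they then stand; what a row does not reach is not made up. A row lasts 1/8 s, in which the tool goes at most 62.5 mm and 10.7 degrees, less where a joint would pass 70% of its speed; a pose out of reach is approached as far as the arm can. A call with a gripper value outside its range is refused whole. The fingers move at their own pace and stop on an object; "squeeze" is the grip in N (left out, the last holds). Time passes only in rows, so rows that do not move let the fingers close. It gives the time, the measured TCP pose, the force, the opening and the grip force at its end, in the units of the state.
- ctrl.get_obs(): the state, without advancing time (a new reading comes with each control period).
- ctrl.camera(name): name is "scene" or "top" or "wrist"; returns a dict with "img" (384x512x3 uint8, blue, green, red), "camera_matrix" (3x3 intrinsics, pixels), "rvec" (rotation vector, rad) and "tvec" (3), from world to camera coordinates, as OpenCV has them. Camera axes: x right, y down, z forward; pixel columns grow to the right and rows downward; lengths in m; the calibration is good to about 2 mm. A picture is of the moment at which its call begins. There is no depth.
- ctrl.hand_in(): hands the job in; it is judged then, once.
Trained networks look in the newest picture that a camera, given by its name, has taken for a name from the list of things; names that differ only in an ending like _2 or _b are one class to them, and where a whole thing is asked for, a point or a joint stands for the part that bears it (a point fixed in the world has none). Each returns a list of dicts, best first, with "score" (0 to 1); they miss things now and then, are a little off and sometimes report something else, mostly with a low value. They report only what shows in the picture. A call takes as long as a camera call. They do not tell look-alikes from the thing itself.
- ctrl.outline_of(thing, camera): "region" (384x512 bool, what is visible of it).
- ctrl.place_of(thing, camera): "at" ([x, y, z] in m, in world coordinates, good to about 4 mm: a listed point, or the origin of a listed thing).
The state is a dict: "time_s": time; "qpos": joint angles; "joint_vel": joint speeds; "tau": joint torques, N m; "ee_pos": TCP position; "eef_rot": TCP orientation; "force": force on the tool from outside, world axes, zero at the start; "moment": the same for the moment, N m; "grip_width": finger opening in m; "grip_force": force on a finger pad.
Only numpy, scipy, OpenCV 4.12 (cv2) and the standard library are available. Lean on these libraries where they do the work, as an engineer would, in place of code of your own. Each camera call takes 0.05 s, during which the arm holds its last target. There are 200 camera calls.

## Working session

There is one attempt and no reset: what is moved stays moved. The work goes in short steps, Python scripts to look and compute and a tool call to move; the robot and the scene stay as the last step left them, time stands still between calls to the robot, and variables do not carry over. Pictures are saved under pics/ and viewed, at most 10 in all, crops included, and the job is handed in when it is done.

Besides the shell and the picture viewer there is one more tool, called after "Request:" as a command line: name --argument value ..., lists and objects as JSON in quotes. carry_out: Moves the arm, as the interface text tells. Its arguments: {"type":"object","properties":{"commands":{"type":"array","items":{"type":"array"}},"squeeze":{"type":"number"}},"required":["commands"]}

```bash
mkdir -p pics; cat > h.py <<'E'
import numpy as np, cv2
from station import ctrl
def proj(c,p):
    return cv2.projectPoints(np.float64(p).reshape(-1,3),c["rvec"],c["tvec"],c["camera_matrix"],None)[0].reshape(-1,2)
E
python3 - <<'E'
from h import *
ims=[]
for cam in ["scene","top"]:
    c=ctrl.camera(cam); ims.append(c["img"])
    for t in ["stand","shoulder","saddle_left","saddle_right","hopper","mouth","bar_left","bar_right","rotor","bracket","spacer","slip_ring"]:
        for r in ctrl.place_of(t,cam)[:3]:
            print(cam,t,round(r["score"],2),np.round(r["at"],3),proj(c,r["at"])[0].round())
cv2.imwrite("pics/a.png",ims[0]);cv2.imwrite("pics/b.png",ims[1])
o=ctrl.get_obs();print(o)
E
```

```text
scene stand 0.69 [ 0.509  0.065 -0.002] [278. 228.]
scene saddle_left 0.57 [0.553 0.113 0.107] [280. 213.]
scene saddle_right 0.72 [ 0.524 -0.004  0.111] [256. 182.]
scene hopper 0.88 [0.489 0.069 0.14 ] [288. 181.]
scene hopper 0.84 [ 0.804 -0.005  0.066] [157. 250.]
scene hopper 0.59 [ 0.682 -0.209  0.064] [161. 185.]
scene mouth 0.91 [0.493 0.067 0.16 ] [286. 174.]
scene mouth 0.69 [ 0.686 -0.209  0.092] [157. 177.]
scene mouth 0.56 [ 0.807 -0.008  0.094] [152. 241.]
scene bar_left 0.79 [0.517 0.127 0.137] [297. 199.]
scene bar_left 0.73 [ 0.733 -0.245  0.066] [137. 185.]
scene bar_left 0.59 [0.792 0.052 0.066] [175. 263.]
scene bar_right 0.97 [ 0.819 -0.064  0.066] [138. 239.]
scene bar_right 0.88 [0.47  0.011 0.136] [277. 168.]
scene rotor 0.82 [ 0.61   0.278 -0.003] [313. 306.]
scene bracket 0.6 [ 0.47  -0.158 -0.001] [236. 181.]
scene slip_ring 0.73 [ 0.403  0.203 -0.004] [348. 239.]
top saddle_right 0.69 [ 0.524 -0.009  0.112] [276. 216.]
top saddle_right 0.16 [0.498 0.067 0.159] [244. 226.]
top hopper 0.96 [ 0.81  -0.002  0.066] [269. 111.]
top hopper 0.76 [0.496 0.066 0.134
[... 643 characters left out ...]
409 0.21  0.001] [189. 267.]
{'time_s': 1.3, 'qpos': array([-1.20359368e+00,  2.99902614e-01,  1.52096473e+00,  6.62943676e-06,
        1.32070306e+00, -6.66036302e-02]), 'joint_vel': array([ 0.00057778,  0.00064896,  0.00189131,  0.0006529 , -0.00049544,
       -0.00071307]), 'tau': array([-6.57510700e-04, -5.31662929e+01, -3.52914906e+01,  7.08920415e-02,
        2.13815557e-02,  1.86010183e-06]), 'ee_pos': array([ 0.2311788 , -0.49906018,  0.20545908]), 'eef_rot': array([ 3.14157004e+00, -4.92880664e-06,  4.33804638e-01]), 'force': array([ 0.09612847,  0.50009548, -0.0373383 ]), 'moment': array([ 0.05420934, -0.02467361, -0.03629934]), 'grip_force': 0.0, 'grip_width': 0.09381044075759505}
```

View pictures.

View pics/a.png

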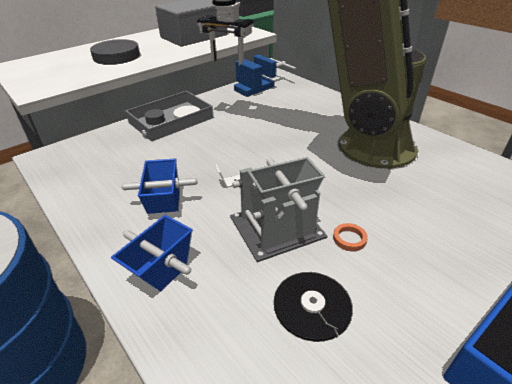

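View pics/b.png

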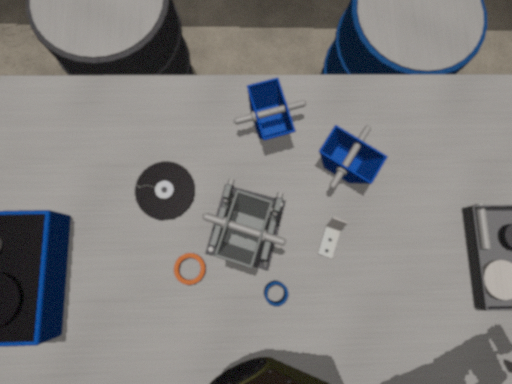

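The scene picture shows the grey hopper on its stand around pixel (285,185), with two blue look-alikes near (160,185) and (157,250). The top picture shows its bar from (208,218) to (282,241), and the scrap is clear of the work area. The networks' points agree with the sizes given: the bar is 137 mm high, about 45 mm in front of the saddles and 0.13 rad askew.

Request:
carry_out --commands '[[0.3, [0, 0, -6], [0, 0, -0.1526]], [0.5, [0, 0, -6], [0, 0, -0.1526]], [0.5, [0, 0, -6], [0, 0, -0.1526]], [0.5, [0, 0, -6], [0, 0, -0.1526]], [0.5, [0, 0, -6], [0, 0, -0.1526]]]' --squeeze 12

```text
time_s: 1.92
ee_pos: [0.2312, -0.499, 0.2356]
eef_rot: [-3.142, -0.0, 1.202]
force: [-0.6, -0.6, -0.0]
grip_width: 0.0484
grip_force: 0.0
```

```bash
cat >> h.py <<'E'
from scipy.spatial.transform import Rotation as R
def go(target,yaw=None):
    o=ctrl.get_obs(); r=R.from_euler('xyz',o["eef_rot"])
    print("pos",o["ee_pos"].round(4),"rot",o["eef_rot"].round(4),"F",o["force"].round(1),"w",round(o["grip_width"],4),"t",round(o["time_s"],2))
    print("tool shift mm",(r.inv().apply(np.array(target)-o["ee_pos"])*1000).round(1))
    if yaw is not None:
        print("turn",(r.inv()*R.from_euler('xyz',[np.pi,0,yaw])).as_rotvec().round(4))
E
python3 - <<'E'
from h import *
go([.495,.067,.24],1.197)
E
```

```text
pos [ 0.2312 -0.499   0.2356] rot [-3.1416 -0.      1.2018] F [-0.6 -0.6 -0. ] w 0.0484 t 1.93
tool shift mm [623.1  41.9  -4.4]
turn [-0.     -0.      0.0048]
```

Request:
carry_out --commands '[[0.5, [56, 4, -1], [0, 0, 0]], [0.5, [56, 4, -1], [0, 0, 0]], [0.5, [56, 4, -1], [0, 0, 0]], [0.5, [56, 4, -1], [0, 0, 0]], [0.5, [56, 4, -1], [0, 0, 0]], [0.5, [56, 4, 0], [0, 0, 0]], [0.5, [56, 4, 0], [0, 0, 0]], [0.5, [56, 4, 0], [0, 0, 0]], [0.5, [56, 4, 0], [0, 0, 0]], [0.5, [56, 4, 0], [0, 0, 0]]]'

```text
time_s: 3.18
ee_pos: [0.4735, 0.0095, 0.2407]
eef_rot: [3.141, -0.0, 1.197]
force: [0.2, -1.7, -0.3]
grip_width: 0.0469
grip_force: 0.0
```

Request:
carry_out --commands '[[0.5, [31, 1, 0], [0, 0, 0]], [0.5, [31, 1, 0], [0, 0, 0]], [0.5, [0, 0, 0], [0, 0, 0]]]'

```text
time_s: 3.55
ee_pos: [0.4977, 0.0659, 0.2402]
eef_rot: [-3.141, 0.0, 1.199]
force: [-0.6, -0.1, -0.5]
grip_width: 0.047
grip_force: 0.0
```

```bash
python3 - <<'E'
from h import *
go([.495,.067,.24],1.197)
c=ctrl.camera("wrist");im=c["img"].copy()
for t in ["saddle_left","saddle_right","bar_left","bar_right","hopper","mouth","stand"]:
    for r in ctrl.place_of(t,"wrist")[:2]:
        p=proj(c,r["at"])[0]; print(t,round(r["score"],2),np.round(r["at"],4),p.round())
cv2.imwrite("pics/w1.png",im)
E
```

```text
pos [0.4977 0.0659 0.2402] rot [-3.1412e+00  1.0000e-04  1.1991e+00] F [-0.6 -0.1 -0.5] w 0.047 t 3.55
tool shift mm [ 0.  -2.9  0.2]
turn [-0.0004  0.0001  0.0021]
saddle_left 0.7 [0.5562 0.1141 0.1146] [297. 116.]
saddle_left 0.39 [0.4942 0.0652 0.1338] [256. 190.]
saddle_right 0.77 [ 0.5206 -0.0041  0.1111] [302. 233.]
bar_left 0.74 [0.5213 0.1231 0.1381] [260. 122.]
bar_left 0.2 [0.4724 0.0135 0.1344] [254. 243.]
bar_right 0.66 [0.4752 0.0089 0.1355] [258. 247.]
hopper 0.77 [ 0.6827 -0.2072  0.0617] [459. 307.]
hopper 0.73 [0.4931 0.0646 0.133 ] [255. 190.]
mouth 0.78 [0.4917 0.0662 0.1607] [252. 198.]
mouth 0.33 [0.4748 0.0113 0.135 ] [257. 244.]
```

View pics/w1.png

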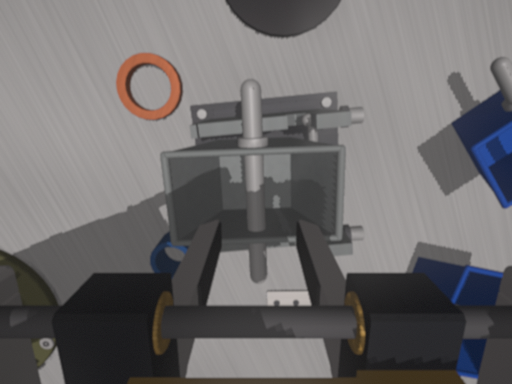

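The wrist view shows the bar running from (250,85) to (259,275) between the fingers, inside the hopper mouth. The left base-plate edge runs from (191,107) to (336,94), and the spring barrels are at (350,115) and (350,233).

```bash
python3 - <<'E'
from h import *
c=ctrl.camera("wrist")
Rm=cv2.Rodrigues(c["rvec"])[0]; C=-Rm.T@np.ravel(c["tvec"])
def bp(p,z):
    d=Rm.T@np.linalg.solve(c["camera_matrix"],[p[0],p[1],1.]); return C+d*(z-C[2])/d[2]
a,b=bp((251,100),.137),bp((258,262),.137)
print("bar",a,b,"yaw",-np.arctan2(*(a-b)[:2]))
e,f=bp((191,107),.008),bp((336,94),.008)
print("edge",e,f,np.linalg.norm(f-e),"yaw",np.arctan2((f-e)[1],(f-e)[0]))
l,r=bp((363,115),.122),bp((361,233),.122)
print("barrels",l,r,np.linalg.norm(l-r),"yaw",-np.arctan2(*(l-r)[:2]))
E
```

```text
bar [0.52069067 0.14175518 0.137     ] [ 0.46823118 -0.0083449   0.137     ] yaw -0.33622645737983053
edge [0.44308602 0.16435699 0.008     ] [0.62227983 0.11112352 0.008     ] 0.18693374261808562 yaw -0.28876841571290474
barrels [0.61343359 0.09089859 0.122     ] [ 0.57786587 -0.02411367  0.122     ] 0.12038639349943377 yaw -0.2999227280953985
```

Request:
carry_out --commands '[[0.5, [0, -3, 30], [0, 0, -0.025]], [0.5, [0, 0, 30], [0, 0, 0]], [0.5, [0, 0, 30], [0, 0, 0]], [0.5, [0, 0, 20], [0, 0, 0]], [0.5, [0, 0, 12], [0, 0, 0]], [0.5, [0, 0, 0], [0, 0, 0]], [0.7, [0, 0, 0], [0, 0, 0]], [0.85, [0, 0, 0], [0, 0, 0]], [0.85, [0, 0, 0], [0, 0, 0]], [0.85, [0, 0, 0], [0, 0, 0]]]'

```text
time_s: 5.25
ee_pos: [0.4948, 0.0658, 0.1188]
eef_rot: [3.141, -0.0, 1.222]
force: [-1.4, 0.4, 3.4]
grip_width: 0.0179
grip_force: 12.0
```

```bash
python3 - <<'E'
from h import *
go([.538,.0505,.118],np.pi/2-.29)
E
```

```text
pos [0.4948 0.0658 0.1188] rot [ 3.1413e+00 -2.0000e-04  1.2218e+00] F [-1.4  0.4  3.4] w 0.0179 t 5.25
tool shift mm [ 0.4 45.8  0.8]
turn [ 0.0003 -0.0002 -0.059 ]
```

Request:
carry_out --commands '[[0.85, [0, 5, 0], [0, 0, -0.015]], [0.85, [0, 6, 0], [0, 0, -0.015]], [0.85, [0, 6, 0], [0, 0, -0.015]], [0.85, [0, 6, 0], [0, 0, -0.015]], [0.85, [0, 6, 0], [0, 0, 0]], [0.85, [0, 6, 0], [0, 0, 0]], [0.85, [0, 4, 0], [0, 0, 0]], [0.85, [0, 0, 0], [0, 0, 0]]]'

```text
time_s: 6.25
ee_pos: [0.5318, 0.0536, 0.1177]
eef_rot: [-3.141, 0.0, 1.282]
force: [1.5, -0.4, -7.7]
grip_width: 0.0174
grip_force: 12.0
```

```bash
python3 - <<'E'
from h import *
go([.538,.0505,.112],np.pi/2-.29)
c=ctrl.camera("wrist")
for cam in ["wrist","scene"]:
  if cam=="scene": c=ctrl.camera("scene")
  for t in ["saddle_left","saddle_right","bar_left","bar_right"]:
    for r in ctrl.place_of(t,cam)[:2]: print(cam,t,round(r["score"],2),np.round(r["at"],4))
  if cam=="scene": w=cv2.resize(c["img"][130:270,210:370],None,fx=4,fy=4,interpolation=cv2.INTER_CUBIC); cv2.imwrite("pics/s2.png",w)
  else: cv2.imwrite("pics/w2.png",c["img"])
E
```

```text
pos [0.5318 0.0536 0.1177] rot [-3.1409e+00  4.0000e-04  1.2817e+00] F [ 1.5 -0.4 -7.7] w 0.0174 t 6.25
tool shift mm [-1.2  6.8  5.7]
turn [-0.0007  0.0004  0.0009]
wrist saddle_left 0.57 [0.5545 0.115  0.1114]
wrist saddle_right 0.24 [ 0.4663 -0.1603 -0.0034]
wrist bar_left 0.58 [0.5548 0.1141 0.1377]
wrist bar_left 0.34 [0.5326 0.0519 0.1309]
wrist bar_right 0.64 [ 0.5127 -0.0018  0.1336]
scene saddle_left 0.79 [0.5541 0.1093 0.1068]
scene saddle_right 0.66 [ 0.5231 -0.0011  0.1107]
scene saddle_right 0.55 [0.5289 0.0569 0.1626]
scene bar_left 0.74 [0.55   0.1144 0.1376]
scene bar_left 0.63 [0.7907 0.0514 0.0636]
scene bar_right 0.76 [ 0.5117 -0.0011  0.1361]
scene bar_right 0.67 [ 0.6316 -0.1743  0.0652]
```

View pics/s2.png

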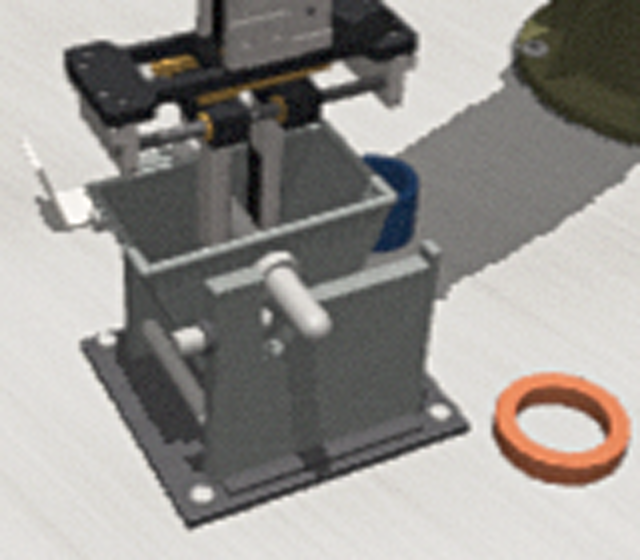

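View pics/w2.png

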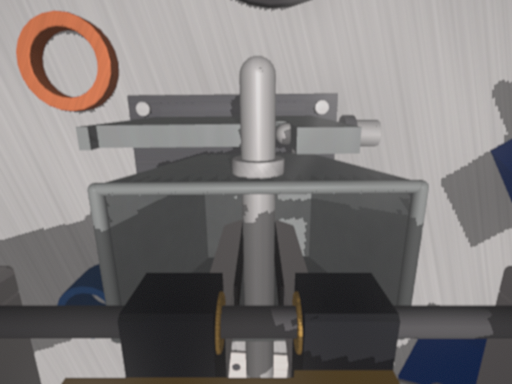

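The bar is now square to the stand, vertical in the wrist view at column 258, and just short of the notch visible at (285,132). The remaining slide is about 7 mm.

Request:
carry_out --commands '[[0.85, [0, 2, 0], [0, 0, 0]], [0.85, [0, 2, 0], [0, 0, 0]], [0.85, [0, 2, 0], [0, 0, 0]], [0.85, [0, 0, 0], [0, 0, 0]]]'

```text
time_s: 7.25
ee_pos: [0.5377, 0.052, 0.1184]
eef_rot: [-3.142, 0.0, 1.282]
force: [-0.3, -0.2, -8.4]
grip_width: 0.018
grip_force: 12.0
```

Request:
carry_out --commands '[[0.85, [0, 1, 1], [0, 0, 0]], [0.85, [0, 0, 1], [0, 0, 0]], [0.85, [0, 0, 1], [0, 0, 0]], [0.85, [0, 0, 0], [0, 0, 0]]]'

```text
time_s: 7.75
ee_pos: [0.5384, 0.0519, 0.1155]
eef_rot: [-3.141, 0.0, 1.282]
force: [-2.3, 0.4, -6.1]
grip_width: 0.0175
grip_force: 12.0
```

Request:
carry_out --commands '[[0.85, [0, 0, 1], [0, 0, 0]], [0.85, [0, 0, 1], [0, 0, 0]], [0.85, [0, 0, 1], [0, 0, 0]], [0.85, [0, 0, 1], [0, 0, 0]], [0.85, [0, 0, 0], [0, 0, 0]], [0.85, [0, 0, 0], [0, 0, 0]]]'

```text
time_s: 8.5
ee_pos: [0.5373, 0.0524, 0.112]
eef_rot: [-3.139, 0.0, 1.282]
force: [-15.9, 3.5, 7.0]
grip_width: 0.0176
grip_force: 12.0
```

```bash
python3 - <<'E'
from h import *
go([.538,.0505,.112],np.pi/2-.29)
c=ctrl.camera("scene")
for t in ["saddle_left","saddle_right","bar_left","bar_right"]:
    for r in ctrl.place_of(t,"scene")[:2]: print(t,round(r["score"],2),np.round(r["at"],4))
w=cv2.resize(c["img"][130:270,210:370],None,fx=4,fy=4,interpolation=cv2.INTER_CUBIC); cv2.imwrite("pics/s3.png",w)
E
```

```text
pos [0.5373 0.0524 0.112 ] rot [-3.1387  0.      1.2821] F [-15.9   3.5   7. ] w 0.0176 t 8.5
tool shift mm [-1.6  1.2  0. ]
turn [-0.0029  0.      0.0013]
saddle_left 0.81 [0.5528 0.1106 0.1107]
saddle_left 0.65 [0.5293 0.0542 0.159 ]
bar_left 0.71 [0.7884 0.0537 0.0624]
bar_left 0.61 [0.5558 0.1131 0.1336]
bar_right 0.97 [ 0.8199 -0.0619  0.066 ]
bar_right 0.94 [ 0.5195 -0.0039  0.1299]
```

View pics/s3.png

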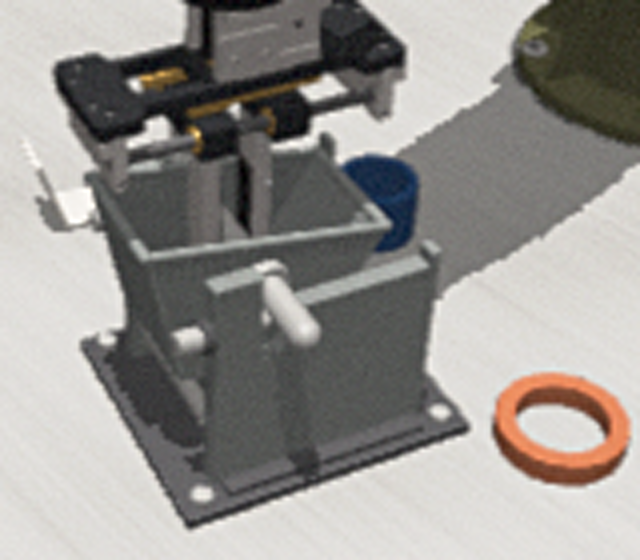

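The bar is down in the notch at about (290,300) in the crop, perched on the keepers. I'll release it, rise above the bar and shut the fingers.

Request:
carry_out --commands '[[0.6, [0, 0, 0], [0, 0, 0]], [0.55, [0, 0, 0], [0, 0, 0]], [0.55, [0, 0, -15], [0, 0, 0]], [0.55, [0, 0, -15], [0, 0, 0]], [0.55, [0, 0, -15], [0, 0, 0]], [1, [0, 0, 0], [0, 0, 0]], [1, [0, 0, 0], [0, 0, 0]], [1, [0, 0, 0], [0, 0, 0]], [1, [0, 0, 0], [0, 0, 0]], [1, [0, 0, 0], [0, 0, 0]]]' --squeeze 20

```text
time_s: 10.0
ee_pos: [0.5385, 0.0518, 0.1563]
eef_rot: [-3.141, 0.0, 1.282]
force: [-0.1, 0.3, 0.0]
grip_width: 0.0004
grip_force: 0.0
```

```bash
python3 - <<'E'
from h import *
go([.538,.0505,.144],np.pi/2-.29)
c=ctrl.camera("wrist")
for cam in ["wrist","scene","top"]:
  if cam!="wrist": ctrl.camera(cam)
  for t in ["saddle_left","saddle_right","bar_left","bar_right"]:
    for r in ctrl.place_of(t,cam)[:2]: print(cam,t,round(r["score"],2),np.round(r["at"],4))
cv2.imwrite("pics/w4.png",c["img"])
E
```

```text
pos [0.5385 0.0518 0.1563] rot [-3.1413e+00  1.0000e-04  1.2818e+00] F [-0.1  0.3  0. ] w 0.0004 t 10.0
tool shift mm [-1.4 -0.1 12.3]
turn [-0.0003  0.0001  0.001 ]
wrist saddle_left 0.83 [0.555  0.1147 0.1142]
wrist bar_left 0.75 [0.5567 0.1102 0.1319]
wrist bar_left 0.52 [0.5322 0.0518 0.158 ]
wrist bar_right 0.93 [ 0.6346 -0.1759  0.0655]
scene saddle_left 0.95 [0.5563 0.1099 0.1089]
scene saddle_left 0.43 [ 0.4074  0.208  -0.0042]
scene bar_left 0.95 [ 0.7346 -0.2436  0.0659]
scene bar_left 0.9 [0.7904 0.0563 0.0641]
scene bar_right 0.97 [ 0.6333 -0.179   0.0664]
scene bar_right 0.63 [0.5338 0.059  0.1276]
top saddle_right 0.64 [ 0.5211 -0.0079  0.1134]
top saddle_right 0.61 [0.41   0.2107 0.001 ]
top bar_left 0.93 [ 0.7292 -0.2422  0.0636]
top bar_left 0.63 [0.5555 0.1086 0.1323]
top bar_right 0.88 [ 0.6315 -0.1745  0.0676]
top bar_right 0.72 [ 0.5157 -0.009   0.1294]
```

View pics/w4.png

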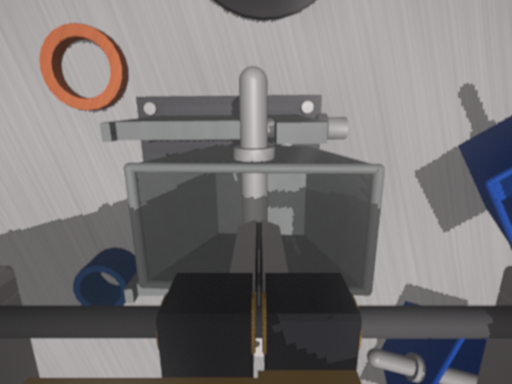

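The shut fingers sit over the bar's middle at about (258,225), and the bar is perched level at about 131 mm. I'll press down in small steps.

Request:
carry_out --commands '[[1, [0, 0, 7], [0, 0, 0]], [1, [0, 0, 5], [0, 0, 0]], [1, [0, 0, 2], [0, 0, 0]], [1, [0, 0, 1], [0, 0, 0]], [1, [0, 0, 0], [0, 0, 0]]]'

```text
time_s: 11.38
ee_pos: [0.5386, 0.0518, 0.1415]
eef_rot: [3.142, -0.0, 1.282]
force: [-0.3, -0.9, 0.2]
grip_width: 0.0002
grip_force: 0.0
```

Request:
carry_out --commands '[[1, [0, 0, 0.7], [0, 0, 0]], [1, [0, 0, 0], [0, 0, 0]]]'

```text
time_s: 11.62
ee_pos: [0.5385, 0.0518, 0.1407]
eef_rot: [-3.142, -0.0, 1.282]
force: [-0.6, -0.2, -0.1]
grip_width: 0.0007
grip_force: 0.0
```

Request:
carry_out --commands '[[1, [0, 0, 0.7], [0, 0, 0]], [1, [0, 0, 0], [0, 0, 0]]]'

```text
time_s: 11.88
ee_pos: [0.5385, 0.0518, 0.14]
eef_rot: [-3.142, 0.0, 1.282]
force: [-0.2, 0.2, 0.2]
grip_width: 0.0004
grip_force: 0.0
```

Request:
carry_out --commands '[[1, [0, 0, 0.7], [0, 0, 0]], [1, [0, 0, 0], [0, 0, 0]]]'

```text
time_s: 12.12
ee_pos: [0.5386, 0.0518, 0.1395]
eef_rot: [3.141, -0.0, 1.282]
force: [-0.6, 0.6, 1.6]
grip_width: 0.0004
grip_force: 0.9
```

Request:
carry_out --commands '[[1, [0, 0, 0.5], [0, 0, 0]], [1, [0, 0, 0], [0, 0, 0]]]'

```text
time_s: 12.38
ee_pos: [0.5387, 0.0518, 0.1393]
eef_rot: [3.141, -0.0, 1.282]
force: [-2.3, 0.2, 5.4]
grip_width: 0.0003
grip_force: 2.8
```

Request:
carry_out --commands '[[1, [0, 0, 0.5], [0, 0, 0]], [1, [0, 0, 0], [0, 0, 0]]]'

```text
time_s: 12.62
ee_pos: [0.5389, 0.0518, 0.1391]
eef_rot: [3.14, -0.0, 1.282]
force: [-1.6, 0.1, 7.6]
grip_width: 0.0006
grip_force: 4.0
```

Request:
carry_out --commands '[[1, [0, 0, 0.5], [0, 0, 0]], [1, [0, 0, 0], [0, 0, 0]]]'

```text
time_s: 12.88
ee_pos: [0.5389, 0.0518, 0.1389]
eef_rot: [3.14, -0.0, 1.282]
force: [-1.7, 0.2, 10.9]
grip_width: 0.0004
grip_force: 5.4
```

Request:
carry_out --commands '[[1, [0, 0, 0.5], [0, 0, 0]], [1, [0, 0, 0], [0, 0, 0]]]'

```text
time_s: 13.12
ee_pos: [0.5392, 0.0517, 0.1387]
eef_rot: [3.139, -0.001, 1.282]
force: [-2.6, -0.9, 11.9]
grip_width: 0.0003
grip_force: 5.8
```

Request:
carry_out --commands '[[1, [0, 0, 0.5], [0, 0, 0]], [1, [0, 0, 0], [0, 0, 0]]]'

```text
time_s: 13.38
ee_pos: [0.5394, 0.0517, 0.1384]
eef_rot: [3.139, -0.001, 1.282]
force: [-0.8, -2.3, 12.8]
grip_width: 0.0004
grip_force: 6.4
```

Request:
carry_out --commands '[[1, [0, 0, 0.5], [0, 0, 0]], [1, [0, 0, 0], [0, 0, 0]]]'

```text
time_s: 13.62
ee_pos: [0.5396, 0.0516, 0.1381]
eef_rot: [3.138, -0.001, 1.282]
force: [-0.7, -2.2, 15.3]
grip_width: 0.0005
grip_force: 7.1
```

Request:
carry_out --commands '[[1, [0, 0, 0.5], [0, 0, 0]], [1, [0, 0, 0], [0, 0, 0]]]'

```text
time_s: 13.88
ee_pos: [0.5399, 0.0516, 0.1378]
eef_rot: [3.137, -0.001, 1.282]
force: [0.1, -1.6, 14.6]
grip_width: 0.0004
grip_force: 7.3
```

Request:
carry_out --commands '[[1, [0, 0, 0.5], [0, 0, 0]], [1, [0, 0, 0], [0, 0, 0]]]'

```text
time_s: 14.12
ee_pos: [0.5401, 0.0515, 0.1375]
eef_rot: [3.137, -0.001, 1.282]
force: [1.5, -2.0, 15.2]
grip_width: 0.0002
grip_force: 7.8
```

Request:
carry_out --commands '[[1, [0, 0, 0.5], [0, 0, 0]], [1, [0, 0, 0.5], [0, 0, 0]], [1, [0, 0, 0], [0, 0, 0]]]'

```text
time_s: 14.5
ee_pos: [0.5406, 0.0514, 0.1369]
eef_rot: [3.135, -0.001, 1.282]
force: [3.1, -3.2, 17.9]
grip_width: 0.0005
grip_force: 8.8
```

Request:
carry_out --commands '[[1, [0, 0, 0.5], [0, 0, 0]], [1, [0, 0, 0.5], [0, 0, 0]], [1, [0, 0, 0], [0, 0, 0]]]'

```text
time_s: 14.88
ee_pos: [0.541, 0.0512, 0.1361]
eef_rot: [3.134, -0.001, 1.282]
force: [6.1, -3.7, 18.5]
grip_width: 0.0006
grip_force: 9.4
```

Request:
carry_out --commands '[[1, [0, 0, 0.5], [0, 0, 0]], [1, [0, 0, 0], [0, 0, 0]]]'

```text
time_s: 15.12
ee_pos: [0.5412, 0.0512, 0.1358]
eef_rot: [3.133, -0.002, 1.282]
force: [5.5, -4.1, 17.7]
grip_width: 0.0004
grip_force: 9.8
```

Request:
carry_out --commands '[[1, [0, -0.5, 0.5], [0, 0, 0]], [1, [0, -0.5, 0.5], [0, 0, 0]], [1, [0, 0, 0], [0, 0, 0]]]'

```text
time_s: 15.5
ee_pos: [0.5412, 0.0512, 0.1356]
eef_rot: [3.131, -0.002, 1.281]
force: [9.1, -6.7, 21.9]
grip_width: 0.0008
grip_force: 12.4
```

Request:
carry_out --commands '[[1, [0, -0.5, 0.5], [0, 0, 0]], [1, [0, 0, 0.5], [0, 0, 0]], [1, [0, 0, 0], [0, 0, 0]]]'

```text
time_s: 15.88
ee_pos: [0.5414, 0.0512, 0.1351]
eef_rot: [3.129, -0.002, 1.281]
force: [12.9, -7.2, 22.9]
grip_width: 0.0008
grip_force: 13.4
```

Request:
carry_out --commands '[[1, [0, 0, 0.5], [0, 0, 0]], [1, [0, 0, 0.5], [0, 0, 0]], [1, [0, 0, 0], [0, 0, 0]]]'

```text
time_s: 16.25
ee_pos: [0.5417, 0.0512, 0.1341]
eef_rot: [3.128, -0.003, 1.281]
force: [16.3, -7.4, 19.6]
grip_width: 0.0007
grip_force: 12.9
```

Request:
carry_out --commands '[[1, [0, 0, -4], [0, 0, 0]], [1, [0, 0, -6], [0, 0, 0]], [1, [0, 0, -6], [0, 0, 0]], [1, [0, 0, 0], [0, 0, 0]]]'

```text
time_s: 16.75
ee_pos: [0.5371, 0.0523, 0.1461]
eef_rot: [3.141, -0.0, 1.282]
force: [-0.4, 0.3, -0.2]
grip_width: 0.0002
grip_force: 0.0
```

```bash
python3 - <<'E'
from h import *
go([.5356,.0507,.143],np.pi/2-.29)
for cam in ["wrist","top","scene"]:
  c=ctrl.camera(cam)
  if cam=="wrist": cv2.imwrite("pics/w5.png",c["img"])
  for t in ["saddle_left","saddle_right","bar_left","bar_right","mouth"]:
    for r in ctrl.place_of(t,cam)[:3]:
      if abs(r["at"][0]-.54)<.04 and abs(r["at"][1]-.05)<.08: print(cam,t,round(r["score"],2),np.round(r["at"],4))
E
```

```text
pos [0.5371 0.0523 0.1461] rot [ 3.1414e+00 -1.0000e-04  1.2819e+00] F [-0.4  0.3 -0.2] w 0.0002 t 16.75
tool shift mm [-2.  -1.   3.1]
turn [ 0.0002 -0.0001  0.0011]
wrist saddle_left 0.97 [0.5574 0.1159 0.1096]
wrist bar_left 0.74 [0.5542 0.1163 0.1107]
wrist bar_left 0.59 [0.5546 0.1117 0.1319]
wrist mouth 0.92 [0.5357 0.0527 0.1558]
top saddle_right 0.52 [0.5548 0.1127 0.1328]
top saddle_right 0.48 [ 0.5225 -0.0074  0.1112]
top bar_left 0.61 [0.5574 0.1114 0.1329]
top bar_right 0.43 [ 0.5198 -0.0084  0.1317]
scene saddle_left 0.66 [0.5551 0.1115 0.1086]
scene bar_left 0.6 [0.5508 0.115  0.1303]
scene bar_right 0.79 [ 0.5187 -0.0035  0.1285]
```

View pics/w5.png

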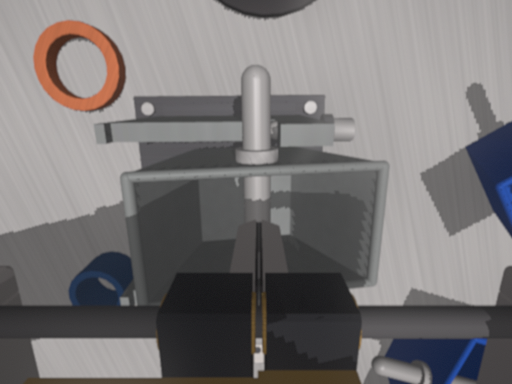

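The wrist view shows the bar still perched at column 257. The hopper was slightly rocked because the narrow shut tips rolled off the rear of the bar. I'll turn the tool a quarter turn so the 16 mm pad width lies across the bar.

Request:
carry_out --commands '[[1, [0, 0, -4], [0, 0, -0.157]], [1, [0, 0, 0], [0, 0, -0.157]], [1, [0, 0, 0], [0, 0, -0.157]], [1, [0, 0, 0], [0, 0, -0.157]], [1, [0, 0, 0], [0, 0, -0.157]], [1, [0, 0, 0], [0, 0, -0.157]], [1, [0, 0, 0], [0, 0, -0.157]], [1, [0, 0, 0], [0, 0, -0.157]], [1, [0, 0, 0], [0, 0, -0.157]], [1, [0, 0, 0], [0, 0, -0.157]]]'

```text
time_s: 18.9
ee_pos: [0.5371, 0.0522, 0.1498]
eef_rot: [-3.142, -0.0, 2.857]
force: [0.6, 1.0, 0.1]
grip_width: 0.0004
grip_force: 0.0
```

```bash
python3 - <<'E'
from h import *
go([.536,.0515,.143],np.pi-.29)
print(ctrl.get_obs()["qpos"].round(2))
E
```

```text
pos [0.5371 0.0522 0.1498] rot [-3.1416 -0.      2.857 ] F [0.6 1.  0.1] w 0.0004 t 18.9
tool shift mm [ 0.8 -1.   6.8]
turn [-0.     -0.      0.0054]
[ 0.03  0.33  1.62 -0.    1.2  -1.26]
```

Request:
carry_out --commands '[[1, [1, -1, 4], [0, 0, 0]], [1, [0, 0, 4], [0, 0, 0]], [1, [0, 0, 1], [0, 0, 0]], [1, [0, 0, 1], [0, 0, 0]], [1, [0, 0, 0], [0, 0, 0]]]'

```text
time_s: 19.52
ee_pos: [0.5359, 0.0516, 0.1398]
eef_rot: [-3.142, -0.0, 2.851]
force: [-0.6, 0.4, -0.4]
grip_width: 0.0005
grip_force: 0.0
```

Request:
carry_out --commands '[[1, [0, 0, 0.5], [0, 0, 0]], [1, [0, 0, 0.5], [0, 0, 0]], [1, [0, 0, 0], [0, 0, 0]]]'

```text
time_s: 19.9
ee_pos: [0.5361, 0.0515, 0.1393]
eef_rot: [3.141, 0.001, 2.852]
force: [-0.7, -0.0, 4.9]
grip_width: 0.0006
grip_force: 2.4
```

Request:
carry_out --commands '[[1, [0, 0, 0.5], [0, 0, 0]], [1, [0, 0, 0.5], [0, 0, 0]], [1, [0, 0, 0], [0, 0, 0]]]'

```text
time_s: 20.27
ee_pos: [0.5364, 0.0515, 0.1389]
eef_rot: [3.141, 0.002, 2.852]
force: [-1.8, -0.7, 10.0]
grip_width: 0.0003
grip_force: 5.2
```

Request:
carry_out --commands '[[1, [0, 0, 0.5], [0, 0, 0]], [1, [0, 0, 0.5], [0, 0, 0]], [1, [0, 0, 0], [0, 0, 0]]]'

```text
time_s: 20.65
ee_pos: [0.5368, 0.0514, 0.1384]
eef_rot: [3.141, 0.003, 2.852]
force: [-2.3, -1.6, 14.0]
grip_width: 0.0005
grip_force: 7.1
```

Request:
carry_out --commands '[[1, [0, 0, 0.5], [0, 0, 0]], [1, [0, 0, 0.5], [0, 0, 0]], [1, [0, 0, 0], [0, 0, 0]]]'

```text
time_s: 21.02
ee_pos: [0.5372, 0.0513, 0.1379]
eef_rot: [3.141, 0.004, 2.852]
force: [0.1, -2.3, 16.3]
grip_width: 0.0002
grip_force: 8.3
```

Request:
carry_out --commands '[[1, [0, 0, 0.5], [0, 0, 0]], [1, [0, 0, 0.5], [0, 0, 0]], [1, [0, 0, 0], [0, 0, 0]]]'

```text
time_s: 21.4
ee_pos: [0.5377, 0.0512, 0.1374]
eef_rot: [3.14, 0.006, 2.852]
force: [1.1, -4.3, 19.1]
grip_width: 0.0004
grip_force: 9.7
```

Request:
carry_out --commands '[[1, [0.5, 0, 0.5], [0, 0, 0]], [1, [0.5, 0, 0.5], [0, 0, 0]], [1, [0, 0, 0], [0, 0, 0]]]'

```text
time_s: 21.78
ee_pos: [0.5376, 0.0512, 0.1373]
eef_rot: [3.14, 0.009, 2.851]
force: [4.1, -4.9, 24.2]
grip_width: 0.0005
grip_force: 12.1
```

Request:
carry_out --commands '[[1, [0, 0, 0.5], [0, 0, 0]], [1, [0, 0, 0.5], [0, 0, 0]], [1, [0, 0, 0], [0, 0, 0]]]'

```text
time_s: 22.15
ee_pos: [0.5376, 0.051, 0.1358]
eef_rot: [3.14, 0.008, 2.851]
force: [5.8, -6.7, 18.4]
grip_width: 0.0003
grip_force: 9.3
```

Request:
carry_out --commands '[[1, [0, 0, 0.5], [0, 0, 0]], [1, [0, 0, 0], [0, 0, 0]]]'

```text
time_s: 22.4
ee_pos: [0.5373, 0.0511, 0.1349]
eef_rot: [3.14, 0.007, 2.851]
force: [6.0, -5.4, 16.3]
grip_width: 0.0003
grip_force: 8.2
```

Request:
carry_out --commands '[[1, [0, 0, 0.5], [0, 0, 0]], [1, [0, 0, 0.5], [0, 0, 0]], [1, [0, 0, 0], [0, 0, 0]]]'

```text
time_s: 22.78
ee_pos: [0.5356, 0.0516, 0.1321]
eef_rot: [3.141, 0.002, 2.852]
force: [-0.2, -0.0, -0.1]
grip_width: 0.0006
grip_force: 0.2
```

Request:
carry_out --commands '[[1, [0, 0, 0.5], [0, 0, 0]], [1, [0, 0, 0.5], [0, 0, 0]], [1, [0, 0, 0], [0, 0, 0]]]'

```text
time_s: 23.15
ee_pos: [0.5347, 0.0519, 0.1301]
eef_rot: [-3.141, -0.001, 2.852]
force: [0.5, -0.1, -0.6]
grip_width: 0.0006
grip_force: 0.0
```

Request:
carry_out --commands '[[1, [0, 0, 0.5], [0, 0, 0]], [1, [0, 0, 0.5], [0, 0, 0]], [1, [0, 0, 0], [0, 0, 0]]]'

```text
time_s: 23.52
ee_pos: [0.535, 0.0519, 0.1294]
eef_rot: [3.142, 0.0, 2.852]
force: [-0.6, 0.8, 1.0]
grip_width: 0.0003
grip_force: 0.6
```

One keeper has snapped: contact at 129.4 mm matches one end home and one still perched. I'll keep pressing for the other.

Request:
carry_out --commands '[[1, [0, 0, 0.5], [0, 0, 0]], [1, [0, 0, 0.5], [0, 0, 0]], [1, [0, 0, 0.5], [0, 0, 0]], [1, [0, 0, 0], [0, 0, 0]]]'

```text
time_s: 24.02
ee_pos: [0.5353, 0.0518, 0.1288]
eef_rot: [3.141, 0.001, 2.852]
force: [-1.4, -0.3, 10.7]
grip_width: 0.0005
grip_force: 5.0
```

Request:
carry_out --commands '[[1, [0, 0, 0.5], [0, 0, 0]], [1, [0, 0, 0.5], [0, 0, 0]], [1, [0, 0, 0], [0, 0, 0]]]'

```text
time_s: 24.4
ee_pos: [0.5355, 0.0518, 0.1284]
eef_rot: [3.141, 0.002, 2.852]
force: [-5.0, 0.2, 15.6]
grip_width: 0.0002
grip_force: 8.0
```

Request:
carry_out --commands '[[1, [0, 0, 0.5], [0, 0, 0]], [1, [0, 0, 0.5], [0, 0, 0]], [1, [0, 0, 0], [0, 0, 0]]]'

```text
time_s: 24.78
ee_pos: [0.5358, 0.0519, 0.1278]
eef_rot: [3.14, 0.003, 2.852]
force: [-4.8, 0.1, 18.2]
grip_width: 0.0004
grip_force: 9.1
```

Request:
carry_out --commands '[[1, [0, 0, 0.5], [0, 0, 0]], [1, [0, 0, 0.5], [0, 0, 0]], [1, [0, 0, 0], [0, 0, 0]]]'

```text
time_s: 25.15
ee_pos: [0.536, 0.0522, 0.1268]
eef_rot: [3.14, 0.003, 2.852]
force: [-1.7, 3.2, 15.4]
grip_width: 0.0003
grip_force: 7.8
```

Request:
carry_out --commands '[[1, [0, 0, 0.5], [0, 0, 0]], [1, [0, 0, 0.5], [0, 0, 0]], [1, [0, 0, 0], [0, 0, 0]]]'

```text
time_s: 25.52
ee_pos: [0.536, 0.0524, 0.1254]
eef_rot: [3.14, 0.003, 2.852]
force: [-0.0, 5.3, 11.3]
grip_width: 0.0007
grip_force: 5.5
```

Request:
carry_out --commands '[[1, [0, 0, 0.5], [0, 0, 0]], [1, [0, 0, 0], [0, 0, 0]]]'

```text
time_s: 25.78
ee_pos: [0.5359, 0.0523, 0.1246]
eef_rot: [3.14, 0.003, 2.852]
force: [1.2, 2.8, 8.9]
grip_width: 0.0007
grip_force: 4.2
```

Request:
carry_out --commands '[[1, [0, 0, 0.7], [0, 0, 0]], [1, [0, 0, 0.7], [0, 0, 0]], [1, [0, 0, 0], [0, 0, 0]]]'

```text
time_s: 26.15
ee_pos: [0.5347, 0.0518, 0.1216]
eef_rot: [-3.141, -0.001, 2.852]
force: [-0.0, 0.9, -0.0]
grip_width: 0.0003
grip_force: 0.0
```

Request:
carry_out --commands '[[1, [0, 0, 0.7], [0, 0, 0]], [1, [0, 0, 0.7], [0, 0, 0]], [1, [0, 0, 0], [0, 0, 0]]]'

```text
time_s: 26.52
ee_pos: [0.5348, 0.0518, 0.1204]
eef_rot: [-3.141, -0.0, 2.852]
force: [-0.2, -1.2, 0.3]
grip_width: 0.0004
grip_force: 0.0
```

Request:
carry_out --commands '[[1, [0, 0, 0.5], [0, 0, 0]], [1, [0, 0, 0.5], [0, 0, 0]], [1, [0, 0, 0], [0, 0, 0]]]'

```text
time_s: 26.9
ee_pos: [0.5349, 0.0518, 0.1195]
eef_rot: [-3.142, -0.0, 2.852]
force: [-0.4, -0.2, -0.2]
grip_width: 0.0005
grip_force: 0.0
```

Both ends snapped. I'll centre over the home position and bed the bar with about 20 N.

Request:
carry_out --commands '[[1, [-2, 0, 0], [0, 0, 0]], [1, [0, 0, 0.5], [0, 0, 0]], [1, [0, 0, 0], [0, 0, 0]]]'

```text
time_s: 27.28
ee_pos: [0.5369, 0.0512, 0.1191]
eef_rot: [3.142, 0.0, 2.852]
force: [0.5, 0.6, 0.8]
grip_width: 0.0006
grip_force: 0.3
```

Request:
carry_out --commands '[[1, [0, 0, 0.5], [0, 0, 0]], [1, [0, 0, 0.5], [0, 0, 0]], [1, [0, 0, 0], [0, 0, 0]]]'

```text
time_s: 27.65
ee_pos: [0.5371, 0.0512, 0.1188]
eef_rot: [3.141, 0.001, 2.852]
force: [-1.7, -0.7, 8.2]
grip_width: 0.0006
grip_force: 3.9
```

Request:
carry_out --commands '[[1, [0, 0, 0.5], [0, 0, 0]], [1, [0, 0, 0.5], [0, 0, 0]], [1, [0, 0, 0], [0, 0, 0]]]'

```text
time_s: 28.02
ee_pos: [0.5372, 0.0512, 0.1185]
eef_rot: [3.141, 0.002, 2.852]
force: [-5.9, -0.6, 16.3]
grip_width: 0.0003
grip_force: 7.8
```

Request:
carry_out --commands '[[1, [0, 0, 0.4], [0, 0, 0]], [1, [0, 0, 0], [0, 0, 0]], [1, [0, 0, 0], [0, 0, 0]], [1, [0, 0, 0], [0, 0, 0]], [1, [0, 0, 0], [0, 0, 0]]]'

```text
time_s: 28.65
ee_pos: [0.5373, 0.0512, 0.1184]
eef_rot: [3.141, 0.002, 2.852]
force: [-6.9, -0.8, 18.8]
grip_width: 0.0001
grip_force: 9.4
```

```bash
python3 - <<'E'
from h import *
go([.536,.0515,.25])
for cam in ["wrist","top","scene"]:
  c=ctrl.camera(cam)
  for t in ["saddle_left","saddle_right","bar_left","bar_right"]:
    for r in ctrl.place_of(t,cam)[:3]:
      if abs(r["at"][0]-.54)<.04 and abs(r["at"][1]-.05)<.08: print(cam,t,round(r["score"],2),np.round(r["at"],4))
E
```

```text
pos [0.5373 0.0512 0.1184] rot [3.1411e+00 1.9000e-03 2.8518e+00] F [-6.9 -0.8 18.8] w 0.0001 t 28.65
tool shift mm [   1.1   -0.  -131.6]
wrist saddle_left 0.68 [0.5548 0.1164 0.1114]
wrist saddle_right 0.63 [ 0.5211 -0.0034  0.1104]
wrist bar_left 0.95 [0.5593 0.1121 0.1096]
wrist bar_right 0.69 [ 0.5236 -0.0047  0.1081]
top bar_left 0.47 [0.5598 0.1087 0.1092]
scene saddle_left 0.81 [0.5545 0.1097 0.1069]
scene saddle_left 0.72 [0.5086 0.0624 0.0019]
scene saddle_right 0.59 [ 0.5242 -0.0051  0.1103]
scene bar_right 0.64 [ 5.195e-01 -4.000e-04  1.069e-01]
```

Both ends are home at about 109 mm, and a push of about 19 N was held for over 0.5 s. I'll retract and check.

Request:
carry_out --commands '[[1, [0, 0, -3], [0, 0, 0]], [1, [0, 0, -15], [0, 0, 0]], [1, [0, 0, -30], [0, 0, 0]], [1, [0, 0, -40], [0, 0, 0]], [1, [0, 0, -40], [0, 0, 0]], [1, [0, 0, 0], [0, 0, 0]], [1, [0, 0, 0], [0, 0, 0]], [1, [0, 0, 0], [0, 0, 0]], [1, [0, 0, 0], [0, 0, 0]], [1, [0, 0, 0], [0, 0, 0]]]'

```text
time_s: 30.65
ee_pos: [0.5368, 0.0513, 0.2443]
eef_rot: [-3.141, -0.001, 2.852]
force: [-0.0, -0.1, 1.0]
grip_width: 0.0007
grip_force: 0.0
```

Request:
carry_out --commands '[[1, [0, 0, 0], [0, 0, 0]], [1, [0, 0, 0], [0, 0, 0]], [1, [0, 0, 0], [0, 0, 0]], [1, [0, 0, 0], [0, 0, 0]], [1, [0, 0, 0], [0, 0, 0]], [1, [0, 0, 0], [0, 0, 0]], [1, [0, 0, 0], [0, 0, 0]], [1, [0, 0, 0], [0, 0, 0]], [1, [0, 0, 0], [0, 0, 0]], [1, [0, 0, 0], [0, 0, 0]]]'

```text
time_s: 31.9
ee_pos: [0.5368, 0.0513, 0.2447]
eef_rot: [-3.142, 0.0, 2.852]
force: [0.6, -0.3, -0.6]
grip_width: 0.0005
grip_force: 0.0
```

```bash
python3 - <<'E'
from h import *
ims=[]
for cam in ["wrist","scene"]:
  c=ctrl.camera(cam)
  for t in ["bar_left","bar_right","mouth","hopper"]:
    for r in ctrl.place_of(t,cam)[:3]:
      if abs(r["at"][0]-.54)<.04 and abs(r["at"][1]-.05)<.08: print(cam,t,round(r["score"],2),np.round(r["at"],4))
  im=c["img"] if cam=="wrist" else cv2.resize(c["img"][140:260,220:348],(410,384))
  ims.append(cv2.resize(im,(400,384)))
w2=ctrl.camera("wrist")["img"]; print("motion",np.abs(w2.astype(int)-cv2.imread("pics/w5.png")).mean())
cv2.imwrite("pics/f.png",np.hstack(ims))
E
```

```text
wrist bar_left 0.86 [0.5584 0.112  0.1143]
wrist bar_left 0.27 [0.5567 0.1167 0.111 ]
wrist bar_right 0.94 [ 0.5193 -0.0035  0.1064]
wrist mouth 0.96 [0.5416 0.0548 0.1339]
wrist hopper 0.68 [0.5383 0.0533 0.1071]
scene bar_left 0.74 [0.5568 0.115  0.1121]
scene bar_right 0.74 [ 5.209e-01 -2.000e-04  1.076e-01]
scene mouth 0.87 [0.5378 0.0537 0.1351]
scene hopper 0.86 [0.5382 0.0605 0.1114]
motion 36.85844251844618
```

View pics/f.png

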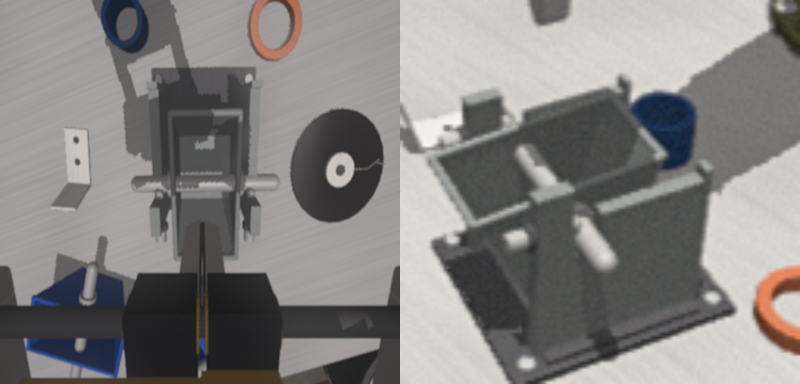

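Both ends are in their notches in the left half of the picture, around (150,183) and (265,183). The hopper is upright and the scrap is untouched. I'll check that it is still, then hand in.

Request:
carry_out --commands '[[1, [0, 0, 0], [0, 0, 0]], [1, [0, 0, 0], [0, 0, 0]], [1, [0, 0, 0], [0, 0, 0]], [1, [0, 0, 0], [0, 0, 0]], [1, [0, 0, 0], [0, 0, 0]], [1, [0, 0, 0], [0, 0, 0]], [1, [0, 0, 0], [0, 0, 0]], [1, [0, 0, 0], [0, 0, 0]], [1, [0, 0, 0], [0, 0, 0]], [1, [0, 0, 0], [0, 0, 0]]]'

```text
time_s: 33.7
ee_pos: [0.5368, 0.0512, 0.2447]
eef_rot: [-3.142, 0.0, 2.852]
force: [-0.1, -0.4, 0.9]
grip_width: 0.0004
grip_force: 0.0
```

```bash
python3 - <<'E'
from h import *
f=[ctrl.camera("wrist")["img"].astype(int) for _ in range(6)]
d=[np.abs(x-f[0])[100:260,180:330].mean().round(2) for x in f[1:]]
print(d)
if max(d)<d[0]+1: print(ctrl.hand_in())
E
```

```text
[np.float64(0.61), np.float64(0.61), np.float64(0.61), np.float64(0.61), np.float64(0.61)]
the job is handed in; nothing more can be done
None
```

I handed the job in at about 34 s: both bar ends measured home in the saddles, bedded with a push of about 19 N held for over half a second, and the hopper upright and still with the scrap untouched; the hand-in returned no verdict.

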